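# Shim the rocking slit lamp

## Task

The slit-lamp microscope rocks because the foot at its far right corner is too short. Slide the wooden wedge along the table, thin end first, under that foot until it is snug and the instrument stands level and no longer rocks, then leave the wedge there. Only push the wedge: do not pinch or lift it, do not touch the instrument or shove it along the table, and leave the other things where they are.

Things in the scene. Friction and masses are not known exactly. Their poses are not given: they have to be found in the camera images.
- slit_lamp: white slit-lamp microscope, 3.4 to 4.6 kg, loose, 310 mm tall. Origin: centre of the base, level with the bottoms of the three good feet; z up. Tilt of z from vertical: about 0.05 rad at the start (it leans on the short foot), 0 when level. Base plate 240 (x) by 300 (y) mm, from 25 to 55 mm up; ball feet at x = +-85, y = +-115 mm. Column and head stay over the base
- short_foot (a point): lowest point of the short black ball foot (radius 20 mm) at the base's (+x, -y) corner, far right seen from the robot; 0 mm high at the start, 7 mm when level. It carries only 2 to 4.5 N, so the shim slides under at a push of 3 to 8 N; once level, all feet bear and the shim goes snug: within some 10 mm the push climbs past 11 N; above 17 N it shoves the instrument
- shim: loose wooden wedge, 60 g, 120 (x) by 50 (y) mm. Origin: centre of its flat underside; x points to the thin end. The top slopes evenly from 20 mm high at x = -60 to 1 mm at x = +60 mm. It starts flat on the table, thin end roughly towards the short foot and 45 to 105 mm from it
- thin_edge (a point): middle of the shim's thin edge, on its underside; 30 to 45 mm past the short foot's lowest point when the shim is snug
- thick_end (a point): middle of the shim's thick end face, 10 mm above the underside; the face is upright, 50 mm wide and 20 mm high
- drops: bystander: white eye-drop bottle, 32 mm across, 70 mm tall, standing; origin at the centre of its underside
- paper_block: bystander: block of chin-rest papers 50 x 90 x 35 mm; origin at the centre of its underside
- driver: bystander: screwdriver, 170 mm long, lying; x runs along it towards the tip, origin at the underside
Not all that is in view belongs to the job. There is more than one size of the shim; the one meant has the size given above.

How it is judged:
On the way:
1. the shim's thin end is under the short foot (x of short_foot in the frame of shim between -0.01 and 0.06 m and y of short_foot in the frame of shim between -0.022 and 0.022 m).
At the end, for the whole second after the job is handed in: the slit lamp stands level within 0.012 rad (0.7 degrees), at rest, its short foot pressing on the sloping top of the shim with more than 5 N (snug: loose, it carries 2 to 4.5 N), between x = 0 and 45 mm of the shim and within 22 mm of its centre line, and the shim lies flat on the table at rest (angle between slit_lamp's own z axis and vertical below 0.012 rad and x of short_foot in the frame of shim between 0 and 0.045 m and y of short_foot in the frame of shim between -0.022 and 0.022 m and contact force between shim and slit_lamp above 5 N and angle between shim's own z axis and vertical below 0.03 rad and height (world z) of shim below 0.004 m and linear speed of each of slit_lamp, shim below 0.01 m/s); the robot touches nothing.
It fails at once if the shim is lifted or tipped off the table (height (world z) of shim above 0.012 m or angle between shim's own z axis and vertical above 0.2 rad).
It fails at once if the robot touches the slit lamp (contact force between any of the arm, the fingers and slit_lamp above 1 N).
It fails at once if the slit lamp is shoved more than 20 mm along the table (distance of slit_lamp from where it was at the start of the episode above 0.02 m).
It fails at once if a bystander is moved more than 25 mm (distance of any of drops, paper_block, driver from where it was at the start of the episode above 0.025 m).
It fails at once if the bottle is tipped (angle between drops's own z axis and vertical above 0.3 rad).
It also fails if it takes over 51 s, if anything falls off the work surface, if the arm or the gripper's body presses on something with over 40 N, if the wrist force passes 120 N, or if a joint passes its speed limit or range.

## Robot

A 7-joint arm with a two-finger parallel gripper is mounted at the origin on the work surface. World frame = base frame: x ahead of the robot, y to its left, z up, the work surface at z = 0. Lengths are in m, angles in rad, forces in N, time in s.
With the tool pointing down it reaches from about 0.425 to 0.925 m from the base axis. Payload 6.8 kg.
Tool frame: the origin (TCP) lies at the very end of the fingers, on their centre line; the grasp point (between the pads) lies 19 mm behind it; z points along the fingers, y is the line along which they close (so a half turn about z gives the same grasp; the last joint's range is limited). The gripper opens to 88 mm and grips with 3 to 60 N. Pads are 20 mm wide; open, the fingers measure 115 mm over their backs; the gripper's body (75 mm by 178 mm) begins 61 mm behind the grasp point.
Start: joints at [-1.456, 0.477, 0.022, 1.555, -0.011, 1.109, -0.083], TCP at [0.149, 0.658, 0.223] pointing down, gripper open.
Joint ranges: [-2.96, 2.96], [-0.34, 2.1], [-1.41, 1.46], [0.24, 2.44], [-1.37, 4.51], [0.17, 1.92], [-2.96, 2.96]. Speed limits (rad/s): [2.39, 2.39, 3.14, 3.14, 3.14, 3.14, 3.14].

## Interface

Orientations are given as a unit quaternion [w, x, y, z].
In Python, from bench import ctrl gives the robot as it stands.
- The arm moves only by the shell command python3 -m crank 'ROWS' [OPENING] [FORCE]. ROWS is JSON, a list of rows, each a list of 2 entries, a list of its own where there are three numbers: the shift along the tool's x, y, z normalised to -1 to 1, where 1 is 0.1 m, then the turn, a rotation vector about the tool's x, y, z normalised to -1 to 1, where 1 is 2 rad. In form: [[[dx, dy, dz], [ax, ay, az]], ...]. A call has 1 to 12 rows; each row is the pose to reach, as a shift and turn from the pose commanded when the call began, along the tool's axes at that moment; what a row does not reach only later rows make up. A row lasts 1/8 s, in which the tool goes at most 62.5 mm and 10.7 degrees, less where a joint would pass 70% of its speed; a pose out of reach is approached as far as the arm can. A call with a number of a shift or a turn outside -1 to 1 is refused whole. A call with a gripper value outside its range is refused whole. OPENING is the opening, from 0 (shut) to 1 (fully open), set as the call begins (- or left out, the last holds). The fingers move at their own pace and stop on an object; FORCE is the grip in N (left out, the last holds). Time passes only in rows, so rows that repeat a pose let the fingers close. It gives the time, the measured TCP pose, the force, the opening and the grip force at its end, in the units of the state.
- ctrl.state(): the state, without advancing time (a new reading comes with each control period).
- ctrl.get_image(name): name is "scene" or "top" or "wrist"; returns (picture, depth): 420x560x3 uint8, red, green, blue; 420x560 float32, m along the optical axis (not along the pixel's ray), 0 where there is no reading.
- ctrl.camera_model(name): a dict with "camera_matrix" (3x3 intrinsics, pixels), "camera_from_world" (4x4, takes a point from world to camera coordinates). Camera axes: x right, y up, looking along -z (the intrinsics and any distortion apply to the point x, -y, -z); pixel columns grow to the right and rows downward; lengths in m; the calibration is good to about 2 mm. A picture is of the moment at which its call begins: read the wrist's pose just before it. camera_model takes no time and is no camera call; for the wrist camera it gives the pose at the moment of the call.
- ctrl.close_job(): hands the job in; it is judged then, once.
The state is a dict: "clock": time; "q": joint angles; "qd": joint speeds; "joint_efforts": joint torques, N m; "tool_pos": TCP position; "tool_rot": TCP orientation; "force": force on the tool from outside, world axes, zero at the start; "moment": the same for the moment, N m; "gripper_width": finger opening in m; "gripper_force": force on a finger pad.
Only numpy, scipy, OpenCV 4.12 (cv2) and the standard library are available. Lean on these libraries where they do the work, as an engineer would, in place of code of your own. Each camera call takes 0.05 s, during which the arm holds its last target. There are 200 camera calls.

## Working session

There is one attempt and no reset: what is moved stays moved. The work goes in short steps, Python scripts to look and compute and a shell command to move; the robot and the scene stay as the last step left them, time stands still between calls to the robot, and variables do not carry over. Pictures are saved under pics/ and viewed, at most 10 in all, crops included, and the job is handed in when it is done.

```bash
ls; mkdir -p pics; python3 - <<'E'
from bench import ctrl
import cv2,numpy as np
s=ctrl.state();print({k:np.round(v,3).tolist() for k,v in s.items()})
for n in("scene","top"):
    im,d=ctrl.get_image(n);cv2.imwrite(f"pics/{n}0.png",im[:,:,::-1]);np.savez(f"{n}0.npz",im=im,d=d)
    m=ctrl.camera_model(n);print(n,m)
E
```

```text
pics
{'clock': 0.0, 'q': [-1.456, 0.478, 0.022, 1.556, -0.011, 1.109, -0.083], 'qd': [0.002, -0.002, -0.0, -0.0, -0.0, 0.001, -0.0], 'joint_efforts': [-0.0, -58.284, 1.534, -27.261, -0.054, 0.017, 0.0], 'tool_pos': [0.149, 0.658, 0.222], 'tool_rot': [-0.0, 0.111, 0.994, -0.001], 'force': [-0.174, -1.145, 1.056], 'moment': [-0.009, 0.078, -0.015], 'gripper_force': 0.0, 'gripper_width': 0.088}
scene {'camera_matrix': array([[408.43996822,   0.        , 277.94645979],
       [  0.        , 408.43996822, 210.84381339],
       [  0.        ,   0.        ,   1.        ]]), 'camera_from_world': array([[ 0.63458805,  0.77266882, -0.01676029, -0.2679822 ],
       [-0.62666153,  0.52712331,  0.57396546,  0.36797604],
       [ 0.45231995, -0.35372859,  0.81870797, -1.08676469],
       [ 0.        ,  0.        ,  0.        ,  1.        ]])}
top {'camera_matrix': array([[507.06803838,   0.        , 282.02583468],
       [  0.        , 507.06803838, 210.99026701],
       [  0.        ,   0.        ,   1.        ]]), 'camera_from_world': array([[-0.01681139, -0.99985539,  0.00256384, -0.115106  ],
       [ 0.99243259, -0.01637454,  0.12169397, -0.52462563],
       [-0.12163439,  0.00459029,  0.99256436, -0.84551722],
       [ 0.        ,  0.        ,  0.        ,  1.        ]])}
```

View pics/scene0.png

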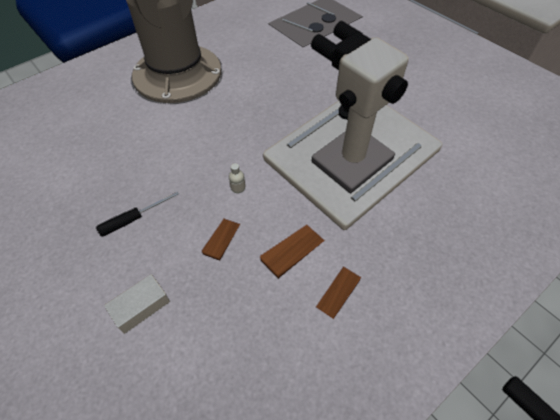

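View pics/top0.png

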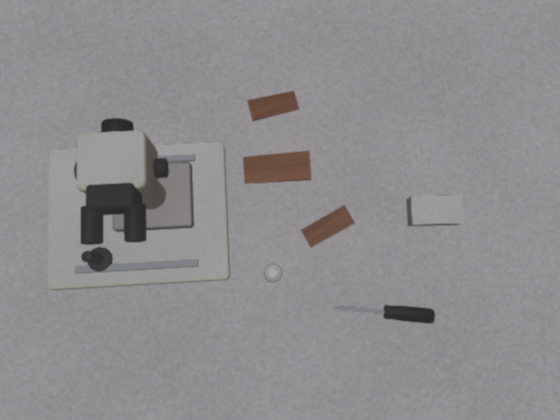

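The views show three wooden wedges. In the top image they are at A (273,106), B (277,167) and C (328,226); in the scene image at (338,292), (292,250) and (221,238). B looks largest. The lamp's far-right base corner is at top (225,143). Next I measure all three, the plate and the bystanders, and make one close crop of B.

```bash
cat > h.py <<'E'
import cv2,numpy as np
from bench import ctrl
def ray(n,uv,z,m=None):
    m=m or ctrl.camera_model(n);K=m["camera_matrix"];T=m["camera_from_world"];R=T[:3,:3];c=-R.T@T[:3,3]
    uv=np.atleast_2d(np.float64(uv));p=np.c_[uv,np.ones(len(uv))]@np.linalg.inv(K).T
    d=(p*[1,-1,-1])@R;z=np.broadcast_to(z,len(uv));return c+d*((z-c[2])/d[:,2])[:,None]
def cloud(n,d,m=None):
    m=m or ctrl.camera_model(n);K=m["camera_matrix"];T=m["camera_from_world"]
    v,u=np.indices(d.shape);p=np.stack([(u-K[0,2])/K[0,0]*d,-(v-K[1,2])/K[1,1]*d,-d],-1)
    return (p-T[:3,3])@T[:3,:3]
def wood(im):
    h=cv2.cvtColor(im,cv2.COLOR_RGB2HSV);k=cv2.inRange(h,(0,80,40),(20,255,255))
    return [c for c in cv2.findContours(k,0,cv2.CHAIN_APPROX_NONE)[0] if cv2.contourArea(c)>300]
E
python3 - <<'E'
from h import *
np.set_printoptions(precision=4,suppress=True)
for n in("top","scene"):
    f=np.load(n+"0.npz");im,d=f["im"],f["d"];P=cloud(n,d)
    for c in wood(im):
        (x,y),wh,a=cv2.minAreaRect(c);b=cv2.boxPoints(((x,y),wh,a))
        print(n,(round(x),round(y)),"box world z0:\n",ray(n,b,0)[:,:2])
        k=np.zeros(d.shape,np.uint8);cv2.drawContours(k,[c],-1,1,-1)
        k=cv2.erode(k,np.ones((3,3)));q=P[k>0];q=q[np.isfinite(q).all(1)]
        A=np.c_[q[:,:2],np.ones(len(q))];g=np.linalg.lstsq(A,q[:,2],rcond=None)[0]
        print(" slope",g[:2],np.linalg.norm(g[:2]),"z",q[:,2].min(),q[:,2].max())
f=np.load("top0.npz");im,d=f["im"],f["d"];P=cloud("top",d)
k=((P[...,2]>.03)&(P[...,2]<.075)).astype(np.uint8);k[:,240:]=0
k=cv2.morphologyEx(k,cv2.MORPH_OPEN,np.ones((5,5)))
q=P[k>0];A=np.c_[q[:,:2],np.ones(len(q))];z=q[:,2]
for i in range(3):
    g=np.linalg.lstsq(A,z,rcond=None)[0];r=abs(A@g-z)<.004;A,z=A[r],z[r]
print("plate plane",g,len(z))
c=max(cv2.findContours(k,0,2)[0],key=cv2.contourArea);b=cv2.boxPoints(cv2.minAreaRect(c));print("plate px",b)
for p in b:
    zz=.055
    for i in range(5): w=ray("top",p,zz)[0];zz=g@[w[0],w[1],1]
    print(w)
cv2.imwrite("pics/crop.png",cv2.resize(im[80:260,180:380,::-1],(800,720))[:600])
E
```

```text
top (327, 226) box world z0:
 [[ 0.4919 -0.158 ]
 [ 0.5344 -0.2352]
 [ 0.5043 -0.2511]
 [ 0.4622 -0.1741]]
 slope [-1.9963 -0.2949] 2.017938071440306 z -0.00045896196680729684 0.9033691477446619
top (277, 167) box world z0:
 [[ 0.6279 -0.0544]
 [ 0.636  -0.173 ]
 [ 0.5854 -0.1759]
 [ 0.5774 -0.0582]]
 slope [-1.9472 -0.2129] 1.9587644696647157 z -0.001161694428932466 0.9033691477446619
top (273, 104) box world z0:
 [[ 0.7333 -0.0644]
 [ 0.7529 -0.148 ]
 [ 0.7158 -0.1559]
 [ 0.6964 -0.0727]]
 slope [-2.1969 -0.3501] 2.224629883753235 z -0.0009109619392807442 0.9033691477446619
scene (338, 292) box world z0:
 [[ 0.7176 -0.1583]
 [ 0.6922 -0.0662]
 [ 0.7293 -0.059 ]
 [ 0.7521 -0.1499]]
 slope [0.8243 0.0203] 0.8245270532208553 z -0.00153772936734929 0.674045922603145
scene (291, 249) box world z0:
 [[ 0.5779 -0.1747]
 [ 0.5705 -0.0498]
 [ 0.6296 -0.0575]
 [ 0.6334 -0.1777]]
 slope [ 1.323  -0.2625] 1.3487664992388457 z -0.0010325255022700134 0.674045922603145
scene (220, 238) box world z0:
 [[ 0.4994 -0.2523]
 [ 0.454  -0.1718]
 [ 0.4956 -0.1589]
 [ 0.5378 -0.2388]]
 slope [1.7209 0.4531] 1.779561925792496 z -0.0010866579019105306 0.674045922603145
plate plane [-0.0399  0.027   0.073 ] 12822
plate px [[ 41.4145 149.3391]
 [224.1974 140.4662]
 [230.9977 280.5535]
 [ 48.2148 289.4265]]
[0.6327 0.2855 0.0554]
[ 0.6456 -0.0257  0.0465]
[ 0.4051 -0.0373  0.0558]
[0.3959 0.2606 0.0642]
```

View pics/crop.png

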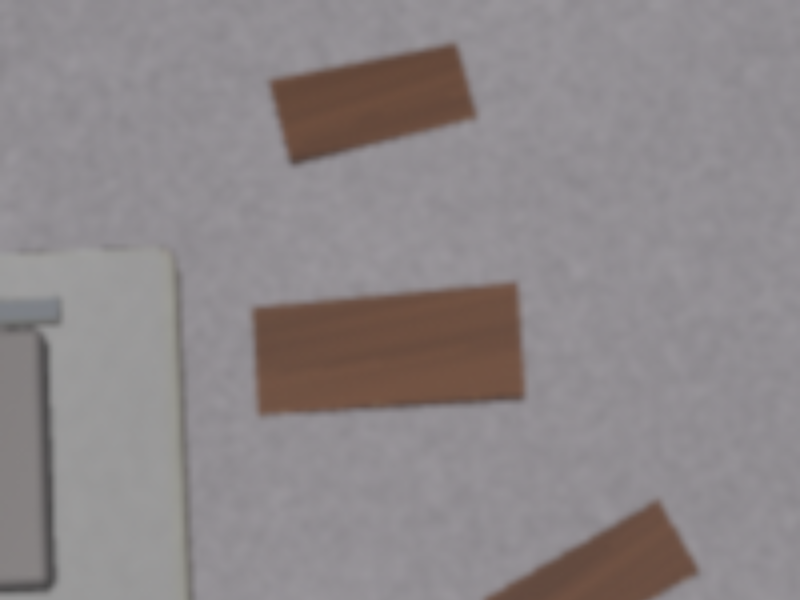

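The crop shows B (crop px 390,350; thick end on the right, thin end on the left) measuring about 120x50. A and C are only about 86x38, so B is the shim. Next I refine the plate edges to locate the foot, then get the shim axis and the pushing offsets.

```bash
python3 - <<'E'
from h import *
np.set_printoptions(precision=4,suppress=True)
f=np.load("top0.npz");im,d=f["im"],f["d"];P=cloud("top",d)
g=np.array([-.0399,.027,.073]);e=P[...,2]-(P[...,:2]@g[:2]+g[2])
k=((abs(e)<.006)).astype(np.uint8);k[:,240:]=0
k=cv2.morphologyEx(k,cv2.MORPH_OPEN,np.ones((3,3)))
c=max(cv2.findContours(k,0,cv2.CHAIN_APPROX_NONE)[0],key=cv2.contourArea)[:,0]
print("bbox",c.min(0),c.max(0))
w=np.array([P[v,u] for u,v in c])
def fit(sel,name):
    a=cv2.fitLine(np.float32(w[sel][:,:2]),cv2.DIST_HUBER,0,.001,.001).ravel();print(name,sel.sum(),a,np.degrees(np.arctan2(a[1],a[0])),"std",np.std((w[sel][:,:2]-a[2:])@[-a[1],a[0]]));return a
u,v=c.T
R=fit((u>215)&(v>160)&(v<270),"right");N=fit((v>275)&(u>70)&(u<210),"near")
L=fit((u<60)&(v>165)&(v<270),"left");F=fit((v<152)&(u>165)&(u<215),"far")
def X(a,b):
    t=np.linalg.solve(np.c_[a[:2],-b[:2]],b[2:]-a[2:]);return a[2:]+a[:2]*t[0]
for n,a,b in(("FR",F,R),("NR",N,R),("NL",N,L),("FL",F,L)):print(n,X(a,b))
E
```

```text
bbox [ 48 141] [228 288]
right 109 [ 0.9992  0.0412  0.5159 -0.0283] 2.3613834 std 0.0006074608175473239
near 139 [ 0.0435 -0.9991  0.4042  0.1128] -87.50695 std 0.0006639537552846509
left 104 [0.9993 0.0379 0.5251 0.2671] 2.172025 std 0.0009875322528166857
far 53 [ 0.0316 -0.9995  0.643   0.0221] -88.1882 std 0.0013874305762197402
FR [ 0.6444 -0.023 ]
NR [ 0.4105 -0.0326]
NL [0.3977 0.2623]
FL [0.6351 0.2713]
```

```bash
python3 -m crank '[[[0,0,-1],[0,0,0]],[[0,0,-1],[0,0,0]]]' 0.17 && python3 -m crank '[[[0,0,-1],[0,0,0.1]],[[0,0,-1],[0,0,0.2]],[[0,0,-1],[0,0,0.3]],[[0,0,-1],[0,0,0.4]],[[0,0,-1],[0,0,0.5]],[[0,0,-1],[0,0,0.6]],[[0,0,-1],[0,0,0.66]],[[0,0,-1],[0,0,0.66]]]'; python3 -c "
from bench import ctrl;print(ctrl.state()['q'])"
```

```text
clock: 0.35
tool_pos: [0.1493, 0.6587, 0.3249]
tool_rot: [0.0, 0.111, 0.994, 0.001]
force: [-0.9, 0.9, 1.1]
gripper_width: 0.0712
gripper_force: 0.0
clock: 1.35
tool_pos: [0.149, 0.6582, 0.4221]
tool_rot: [0.0, 0.697, 0.717, -0.0]
force: [-0.3, 0.6, -0.2]
gripper_width: 0.015
gripper_force: 0.0
[-1.62493565  0.38350995  0.27634599  1.27491386 -0.10225698  1.49774224
 -1.3308285 ]
```

The short foot comes out near (0.6095, 0.009). The thin edge is 65 mm from it, which fits the 45–105 mm given. The shim axis passes about 8 mm to one side of the foot, so I will push at yaw 89°, straight through it. First I carry the tool high over the lamp to a point behind the thick end.

```bash
(python3 -m crank '[[[-0.4,0.37,0],[0,0,0]],[[-0.8,0.73,0],[0,0,0]],[[-0.8,0.73,0],[0,0,0]]]' 
python3 -m crank '[[[-0.4,0.37,0],[0,0,0]],[[-0.8,0.73,0],[0,0,0]],[[-0.8,0.73,0],[0,0,0]]]'
python3 -m crank '[[[-0.4,0.37,0],[0,0,0]],[[-0.8,0.73,0],[0,0,0]],[[-0.8,0.73,0],[0,0,0]]]'
python3 -m crank '[[[-0.4,0.37,0],[0,0,0]],[[-0.8,0.73,0],[0,0,0]],[[-0.8,0.73,0],[0,0,0]]]') | grep -E "clock|pos|rot"; python3 -c "
from bench import ctrl;print(ctrl.state()['q'])"
```

```text
clock: 1.72
tool_pos: [0.2293, 0.5771, 0.4238]
tool_rot: [0.0, 0.699, 0.715, 0.001]
clock: 2.1
tool_pos: [0.3033, 0.4994, 0.4234]
tool_rot: [0.0, 0.699, 0.715, 0.001]
clock: 2.48
tool_pos: [0.3775, 0.422, 0.4231]
tool_rot: [0.0, 0.699, 0.716, 0.0]
clock: 2.85
tool_pos: [0.4521, 0.3445, 0.4229]
tool_rot: [0.001, 0.698, 0.716, 0.0]
[-1.16395801  0.17909983  0.48413404  1.54889393 -0.08274445  1.43383189
 -0.65077172]
```

```bash
(python3 -m crank '[[[-0.5,0.12,0],[0,0,0]],[[-0.94,0.23,0],[0,0,0]],[[-0.94,0.23,0],[0,0,0]]]' 
python3 -m crank '[[[-0.5,0.12,0],[0,0,0]],[[-0.94,0.23,0],[0,0,0]],[[-0.94,0.23,0],[0,0,0]]]'
python3 -m crank '[[[-0.5,0.12,0],[0,0,0]],[[-0.94,0.23,0],[0,0,0]],[[-0.94,0.23,0],[0,0,0]]]'
python3 -m crank '[[[-0.5,0.12,0],[0,0,0]],[[-0.94,0.23,0],[0,0,0]],[[-0.94,0.23,0],[0,0,0]]]'
python3 -m crank '[[[-0.5,0.12,0],[0,0,0]],[[-0.94,0.23,0],[0,0,0.01]],[[-0.94,0.23,0],[0,0,0.023]],[[-0.94,0.23,0],[0,0,0.023]]]'
python3 -m crank '[[[-0.5,0.12,0],[0,0,0]],[[-0.88,0.23,0],[0,0,0]],[[-0.88,0.23,0],[0,0,0]],[[-0.88,0.23,0],[0,0,0]]]') | grep -E "clock|pos|rot"; python3 - <<'E'
from h import *
s=ctrl.state();print(s['q'],s['force'])
m=ctrl.camera_model("wrist");im,d=ctrl.get_image("wrist");cv2.imwrite("pics/w1.png",im[:,:,::-1]);np.savez("w1.npz",im=im,d=d,K=m["camera_matrix"],T=m["camera_from_world"])
for c in wood(im):
    b=cv2.boxPoints(cv2.minAreaRect(c));print(b.round().tolist(),ray("wrist",b,0,m)[:,:2].round(4).tolist(),ray("wrist",b,.02,m)[:,:2].round(4).tolist())
E
```

```text
clock: 3.22
tool_pos: [0.4759, 0.252, 0.4231]
tool_rot: [-0.0, 0.698, 0.716, 0.0]
clock: 3.6
tool_pos: [0.5016, 0.1593, 0.423]
tool_rot: [0.0, 0.698, 0.716, 0.0]
clock: 3.98
tool_pos: [0.5273, 0.0664, 0.4228]
tool_rot: [0.0, 0.698, 0.716, 0.0]
clock: 4.35
tool_pos: [0.5531, -0.0264, 0.4224]
tool_rot: [0.0, 0.697, 0.717, -0.0]
clock: 4.85
tool_pos: [0.5789, -0.1161, 0.422]
tool_rot: [-0.001, 0.712, 0.702, 0.0]
clock: 5.35
tool_pos: [0.6003, -0.2052, 0.4223]
tool_rot: [-0.001, 0.712, 0.702, 0.0]
[-0.34578826  0.37254138  0.83394542  1.40699159 -0.27543591  1.48235361
  0.46382555] [ 0.04632696  0.17068514 -0.85355933]
[[76.0, 366.0], [445.0, 366.0], [445.0, 384.0], [76.0, 384.0]] [[0.1466, -0.6395], [0.9519, -0.6506], [0.9575, -0.6982], [0.1382, -0.687]] [[0.1622, -0.6223], [0.94, -0.633], [0.9453, -0.679], [0.154, -0.6681]]
[[309.0, 286.0], [321.0, 286.0], [324.0, 351.0], [313.0, 351.0]] [[0.6545, -0.4542], [0.6772, -0.4532], [0.6875, -0.6081], [0.6634, -0.6093]] [[0.6527, -0.4433], [0.6747, -0.4423], [0.6845, -0.5919], [0.6613, -0.5931]]
[[204.0, 147.0], [221.0, 138.0], [245.0, 180.0], [228.0, 190.0]] [[0.4612, -0.1737], [0.493, -0.157], [0.5333, -0.2347], [0.5007, -0.2526]] [[0.466, -0.1724], [0.4967, -0.1563], [0.5356, -0.2314], [0.5041, -0.2486]]
[[335.0, 84.0], [356.0, 80.0], [366.0, 131.0], [345.0, 135.0]] [[0.6952, -0.0695], [0.732, -0.0634], [0.7535, -0.1501], [0.7153, -0.1567]] [[0.692, -0.0717], [0.7275, -0.0659], [0.7483, -0.1496], [0.7114, -0.156]]
[[267.0, 77.0], [295.0, 75.0], [299.0, 146.0], [271.0, 147.0]] [[0.5793, -0.0567], [0.6266, -0.0551], [0.633, -0.1741], [0.583, -0.1759]] [[0.58, -0.0594], [0.6258, -0.0578], [0.6319, -0.1728], [0.5836, -0.1746]]
```

View pics/w1.png

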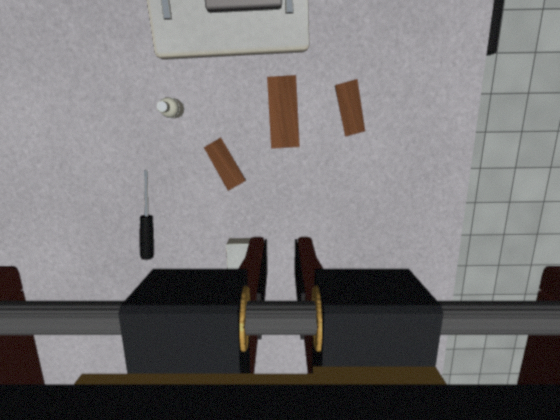

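The wrist view shows the shim at (283,111) ahead of the fingers, with the paper block at (238,250) well clear. The shim pose agrees with the top view to 2 mm. I descend behind the thick end.

```bash
(python3 -m crank '[[[-0.05,0.06,0.5],[0,0,0]],[[-0.05,0.06,1],[0,0,0]],[[-0.05,0.06,1],[0,0,0]]]' 
python3 -m crank '[[[0,0,0.5],[0,0,0]],[[0,0,1],[0,0,0]],[[0,0,1],[0,0,0]]]'
python3 -m crank '[[[0,0,0.5],[0,0,0]],[[0,0,1],[0,0,0]],[[0,0,1],[0,0,0]]]'
python3 -m crank '[[[0,0,0.4],[0,0,0]],[[0,0,0.8],[0,0,0]],[[0,0,0.8],[0,0,0]],[[0,0,0.8],[0,0,0]]]') | grep -E "clock|pos|rot|force"; python3 - <<'E'
from h import *
s=ctrl.state();print(s['q'],s['force'])
m=ctrl.camera_model("wrist");im,d=ctrl.get_image("wrist");cv2.imwrite("pics/w2.png",im[:,:,::-1])
E
```

```text
clock: 5.78
tool_pos: [0.6041, -0.2097, 0.3194]
tool_rot: [-0.003, 0.712, 0.702, -0.001]
force: [-0.7, 0.4, 0.5]
gripper_force: 0.0
clock: 6.15
tool_pos: [0.6049, -0.2114, 0.2218]
tool_rot: [-0.002, 0.713, 0.701, -0.001]
force: [0.2, -0.3, -0.4]
gripper_force: 0.0
clock: 6.52
tool_pos: [0.6056, -0.2123, 0.123]
tool_rot: [-0.001, 0.713, 0.701, -0.0]
force: [0.0, 0.7, 0.6]
gripper_force: 0.0
clock: 7.02
tool_pos: [0.608, -0.2144, 0.0464]
tool_rot: [0.002, 0.713, 0.701, 0.001]
force: [0.0, 0.5, -0.4]
gripper_force: 0.0
[-0.18495786  0.71473693  0.61411538  1.79497096 -0.55201528  0.80466051
  0.68818364] [ 2.23023746e-04  4.71729089e-01 -3.94263400e-01]
```

View pics/w2.png

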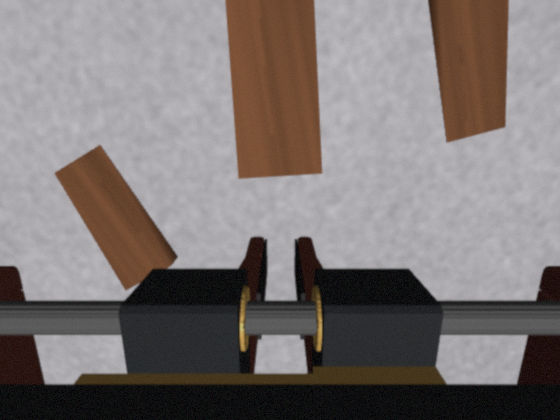

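The picture shows the fingers (280,240) centred on the thick end (280,176), with clear space between them. I lower to about 8 mm and close most of the gap.

```bash
(python3 -m crank '[[[0,0,0.2],[0,0,0]],[[0,0,0.38],[0,0,0]],[[0,0,0.38],[0,0,0]],[[0,0,0.38],[0,0,0]]]' 
python3 -m crank '[[[0.1,0,0],[0,0,0]],[[0.22,0,0],[0,0,0]],[[0.22,0,0],[0,0,0]],[[0.22,0,0],[0,0,0]]]') | grep -E "clock|pos|rot|force"
```

```text
clock: 7.58
tool_pos: [0.6052, -0.2137, 0.0044]
tool_rot: [-0.0, 0.714, 0.701, -0.0]
force: [0.4, 0.4, 0.4]
gripper_force: 0.0
clock: 8.07
tool_pos: [0.6059, -0.1913, 0.0048]
tool_rot: [0.0, 0.713, 0.701, 0.0]
force: [-0.3, -0.0, -0.3]
gripper_force: 0.0
```

```bash
(python3 -m crank '[[[0.05,0,-0.04],[0,0,0]],[[0.1,0,-0.04],[0,0,0]],[[0.14,0,-0.04],[0,0,0]],[[0.18,0,-0.04],[0,0,0]],[[0.22,0,-0.04],[0,0,0]],[[0.26,0,-0.04],[0,0,0]],[[0.3,0,-0.04],[0,0,0]],[[0.3,0,-0.04],[0,0,0]]]'
python3 -m crank '[[[0.04,0,0],[0,0,0]],[[0.08,0,0],[0,0,0]],[[0.12,0,0],[0,0,0]],[[0.16,0,0],[0,0,0]],[[0.2,0,0],[0,0,0]],[[0.2,0,0],[0,0,0]]]' ) | grep -E "clock|pos|rot|force"; python3 - <<'E'
from h import *
im,d=ctrl.get_image("top");im2,_=ctrl.get_image("wrist");cv2.imwrite("pics/t3.png",im[:,:,::-1]);np.savez("t3.npz",im=im,d=d)
cv2.imwrite("pics/m3.png",np.hstack([cv2.resize(im[80:260,160:340],(400,400)),cv2.resize(im2,(400,400))])[:,:,::-1])
for c in wood(im):
    b=cv2.boxPoints(cv2.minAreaRect(c));print(b.round().tolist(),ray("top",b,0)[:,:2].round(4).tolist(),ray("top",b,.02)[:,:2].round(4).tolist())
E
```

```text
clock: 9.07
tool_pos: [0.6064, -0.1608, 0.0086]
tool_rot: [-0.0, 0.713, 0.701, 0.0]
force: [-0.4, -0.1, -0.1]
gripper_force: 0.0
clock: 9.82
tool_pos: [0.6067, -0.1408, 0.0086]
tool_rot: [-0.0, 0.713, 0.701, 0.0]
force: [-0.3, -0.2, -0.5]
gripper_force: 0.0
[[302.0, 229.0], [344.0, 206.0], [353.0, 222.0], [311.0, 246.0]] [[0.4928, -0.1585], [0.5344, -0.2354], [0.5042, -0.2512], [0.4629, -0.1744]] [[0.4911, -0.1576], [0.5318, -0.2329], [0.5022, -0.2483], [0.4619, -0.1732]]
```

View pics/m3.png

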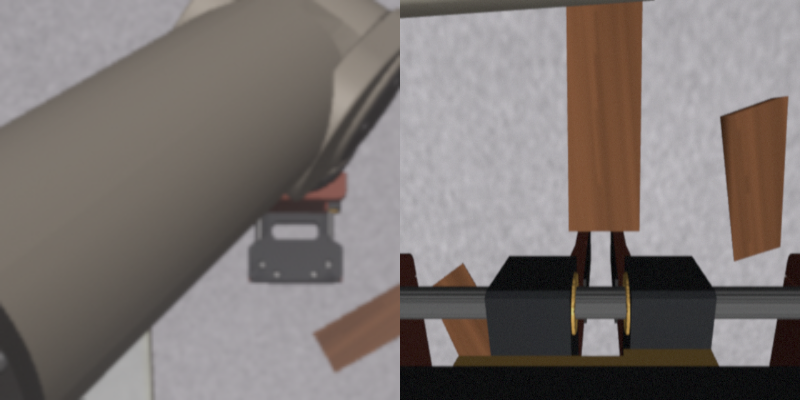

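The left half of the picture shows the forearm passing over the lamp side. The right half shows the shim straight in front of the fingers, with its thin end at the plate edge. Before pushing on I check the forearm's clearance to the lamp head.

```bash
python3 - <<'E'
from h import *
im,d=ctrl.get_image("scene");cv2.imwrite("pics/s4.png",im[:,:,::-1])
d=np.load("t3.npz")["d"];P=cloud("top",d)
d0=np.load("top0.npz")["d"];P0=cloud("top",d0)
arm=(P[...,2]>P0[...,2]+.05)
q=P[arm];print("lowest arm top surface for y>0:",[ (y,q[(abs(q[:,1]-y)<.02)][:,[0,2]].round(2)[::200].tolist()[:6]) for y in(.0,.05,.1)])
h=P0[P0[...,2]>.15];print("head",h.min(0),h.max(0))
E
```

```text
lowest arm top surface for y>0: [(0.0, [[0.5, 0.55], [0.48, 0.61], [0.47, 0.62], [0.47, 0.62], [0.47, 0.62], [0.47, 0.61]]), (0.05, [[0.46, 0.6]]), (0.1, [])]
head [ 0.41587651 -0.11979869  0.1505699 ] [0.61431814 0.14380055 0.90336915]
```

View pics/s4.png

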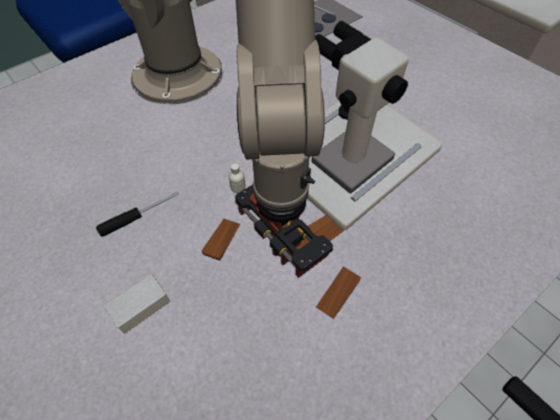

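```bash
cat > clr.py <<'E'
from h import *
from scipy.spatial import cKDTree
_,d=ctrl.get_image("scene");d0=np.load("scene0.npz")["d"]
P,P0=cloud("scene",d),cloud("scene",d0)
ok=(d>0)&(d0>0);arm=P[ok&(d<d0-.03)]
D=np.load("top0.npz")["d"];T=cloud("top",D)
lamp=np.vstack([P0[(d0>0)&(P0[...,2]>.1)],T[(D>0)&(T[...,2]>.1)]])
lamp=lamp[(lamp[:,0]>.38)&(lamp[:,0]<.68)&(lamp[:,1]>-.05)&(lamp[:,1]<.3)&(lamp[:,2]<.33)]
arm=arm[arm[:,2]<.6]
t,i=cKDTree(lamp).query(arm);j=t.argmin();print("gap",t[j],"arm",arm[j],"lamp",lamp[i[j]],"head y min",lamp[:,1].min(), "arm y max below .4",arm[arm[:,2]<.4][:,1].max())
E
python3 clr.py
```

```text
gap 0.1560586377412773 arm [ 0.63333582 -0.11547792  0.22476911] lamp [0.57134448 0.02616969 0.2459192 ] head y min 0.024278191461029875 arm y max below .4 -0.05775582669474559
```

```bash
(python3 -m crank '[[[0.04,0,0],[0,0,0]],[[0.08,0,0],[0,0,0]],[[0.12,0,0],[0,0,0]],[[0.16,0,0],[0,0,0]],[[0.2,0,0],[0,0,0]]]'
for k in 1; do python3 -m crank '[[[0.04,0,0],[0,0,0]],[[0.08,0,0],[0,0,0]],[[0.1,0,0],[0,0,0]]]';python3 -m crank '[[[0.03,0,0],[0,0,0]],[[0.06,0,0],[0,0,0]],[[0.1,0,0],[0,0,0]]]'; done ) | grep -E "clock|pos|rot|force"; python3 clr.py
```

```text
clock: 10.65
tool_pos: [0.6071, -0.1228, 0.0089]
tool_rot: [0.001, 0.714, 0.7, -0.0]
force: [-0.4, -4.0, 0.7]
gripper_force: 1.9
clock: 11.02
tool_pos: [0.6073, -0.1113, 0.0087]
tool_rot: [0.0, 0.713, 0.701, -0.0]
force: [-0.2, -3.5, 0.6]
gripper_force: 1.9
clock: 11.4
tool_pos: [0.6074, -0.1014, 0.0087]
tool_rot: [0.0, 0.714, 0.701, -0.0]
force: [-0.7, -3.4, 0.7]
gripper_force: 1.9
gap 0.0002747364915473648 arm [0.56768411 0.12317628 0.30282545] lamp [0.56787971 0.12298672 0.30278956] head y min 0.024278191461029875 arm y max below .4 0.7963209084169428
```

The push is about 3.5 N, so the shim is sliding under the foot. I go on in small steps until the force climbs.

```bash
(python3 -m crank '[[[0.02,0,0],[0,0,0]],[[0.04,0,0],[0,0,0]],[[0.06,0,0],[0,0,0]],[[0.06,0,0],[0,0,0]]]'
python3 -m crank '[[[0.02,0,0],[0,0,0]],[[0.04,0,0],[0,0,0]],[[0.04,0,0],[0,0,0]]]') | grep -E "clock|pos|force:"; python3 - <<'E'
from h import *
D0=np.load("scene0.npz")["d"];im,d=ctrl.get_image("scene")
P=cloud("scene",d);k=(P[...,2]>.035)&(P[...,2]<.075)&(P[...,0]>.42)&(P[...,0]<.63)&(P[...,1]>0)&(P[...,1]<.25)
q=P[k];A=np.c_[q[:,:2],np.ones(len(q))];z=q[:,2]
for i in range(5):
    g=np.linalg.lstsq(A,z,rcond=None)[0];r=abs(A@g-z)<.004;A,z=A[r],z[r]
print("plate",g,len(z))
E
```

```text
clock: 11.95
tool_pos: [0.6076, -0.095, 0.0087]
force: [0.0, -2.4, 0.7]
gripper_force: 1.3
clock: 12.32
tool_pos: [0.6076, -0.0912, 0.0086]
force: [0.7, -2.9, 1.3]
gripper_force: 1.4
plate [-0.00754623 -0.03334038  0.0659364 ] 2062
```

```bash
(python3 -m crank '[[[0.02,0,0],[0,0,0]],[[0.04,0,0],[0,0,0]],[[0.04,0,0],[0,0,0]]]'
python3 -m crank '[[[0.015,0,0],[0,0,0]],[[0.03,0,0],[0,0,0]],[[0.03,0,0],[0,0,0]]]') | grep -E "clock|pos|force:"
```

```text
clock: 12.75
tool_pos: [0.6077, -0.0871, 0.0087]
force: [0.3, -2.6, 0.9]
gripper_force: 1.4
clock: 13.12
tool_pos: [0.6076, -0.0854, 0.0087]
force: [-0.3, -4.8, -0.0]
gripper_force: 2.7
```

```bash
(python3 -m crank '[[[0.01,0,0],[0,0,0]],[[0.02,0,0],[0,0,0]],[[0.02,0,0],[0,0,0]]]'
python3 -m crank '[[[0.01,0,0],[0,0,0]],[[0.02,0,0],[0,0,0]],[[0.02,0,0],[0,0,0]]]') | grep -E "clock|pos|force:"
```

```text
clock: 13.5
tool_pos: [0.6075, -0.0845, 0.0087]
force: [0.4, -8.0, -1.2]
gripper_force: 3.8
clock: 13.88
tool_pos: [0.6075, -0.0836, 0.0087]
force: [-0.1, -9.1, -1.1]
gripper_force: 4.8
```

```bash
(python3 -m crank '[[[0.01,0,0],[0,0,0]],[[0.02,0,0],[0,0,0]],[[0.02,0,0],[0,0,0]]]') | grep -E "clock|pos|force:"; python3 - <<'E'
from h import *
im,d=ctrl.get_image("scene");i0=np.load("scene0.npz")["im"]
cv2.imwrite("pics/s5.png",np.hstack([cv2.resize(i[20:270,240:460],(400,455)) for i in(i0,im)])[:,:,::-1])
E
```

```text
clock: 14.25
tool_pos: [0.6074, -0.0826, 0.0087]
force: [1.2, -11.6, -1.5]
gripper_force: 5.7
```

View pics/s5.png

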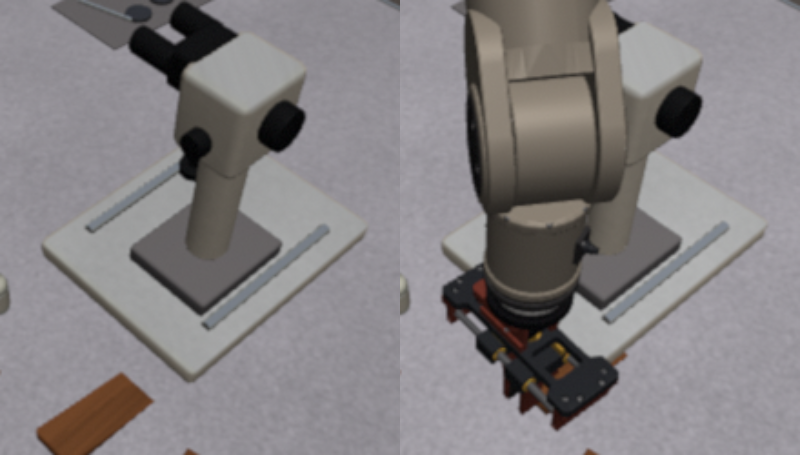

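The right half shows the lamp still in place and now more upright, with the arm clear of the head. The push is 11.6 N, so the shim is snug. I back off straight, rise and check.

```bash
(python3 -m crank '[[[-0.1,0,0],[0,0,0]],[[-0.3,0,0],[0,0,0]],[[-0.6,0,0],[0,0,0]],[[-0.9,0,0],[0,0,0]],[[-1,0,0],[0,0,0]],[[-1,0,0],[0,0,0]]]'
python3 -m crank '[[[0,0,-0.5],[0,0,0]],[[0,0,-1],[0,0,0]],[[-0.5,0,-1],[0,0,0]],[[-1,0,-1],[0,0,0]],[[-1,0,-1],[0,0,0]]]'
python3 -m crank '[[[-0.5,0,-0.5],[0,0,0]],[[-1,0,-1],[0,0,0]],[[-1,0,-1],[0,0,0]]]') | grep -E "clock|pos|force:"; cat > chk.py <<'E'
from h import *
np.set_printoptions(precision=4,suppress=True)
im,d=ctrl.get_image("top");P=cloud("top",d)
f0=np.load("top0.npz")
for d_ in (f0["d"],d):
    P=cloud("top",d_);k=(P[...,2]>.045)&(P[...,2]<.07)&(P[...,0]>.41)&(P[...,0]<.64)&(P[...,1]>-.02)&(P[...,1]<.26)
    q=P[k];g=np.array([0,0,.055])
    for i in range(6):
        r=abs(q[:,:2]@g[:2]+g[2]-q[:,2])<(.012 if i<2 else .003);g=np.linalg.lstsq(np.c_[q[r][:,:2],np.ones(r.sum())],q[r][:,2],rcond=None)[0]
    print("plate",g,r.sum())
for c in wood(im):
    b=cv2.boxPoints(cv2.minAreaRect(c));print(b.round().tolist(),ray("top",b,0)[:,:2].round(4).tolist(),ray("top",b,.02)[:,:2].round(4).tolist())
cv2.imwrite("pics/t6.png",np.hstack([cv2.resize(i[110:300,40:330],(400,262)) for i in(f0["im"],im)])[:,:,::-1])
E
python3 chk.py
```

```text
clock: 15.05
tool_pos: [0.6059, -0.1787, 0.0085]
force: [-0.2, -0.3, 0.3]
gripper_force: 0.0
clock: 15.68
tool_pos: [0.6032, -0.2819, 0.1092]
force: [-0.6, -0.2, -0.1]
gripper_force: 0.0
clock: 16.05
tool_pos: [0.6031, -0.3806, 0.2119]
force: [-0.1, 0.3, 0.2]
gripper_force: 0.0
plate [-0.0417  0.0274  0.0738] 10985
plate [-0.001  -0.0003  0.0561] 10065
[[225.0, 151.0], [251.0, 151.0], [251.0, 178.0], [225.0, 178.0]] [[0.6383, -0.022], [0.6376, -0.0693], [0.5876, -0.0689], [0.5884, -0.0219]] [[0.6334, -0.0242], [0.6327, -0.0705], [0.5838, -0.07], [0.5846, -0.024]]
[[248.0, 100.0], [293.0, 89.0], [298.0, 108.0], [253.0, 120.0]] [[0.7332, -0.0644], [0.7534, -0.1477], [0.7164, -0.1558], [0.6964, -0.0729]] [[0.7262, -0.0656], [0.746, -0.147], [0.7098, -0.155], [0.6902, -0.0739]]
```

View pics/t6.png

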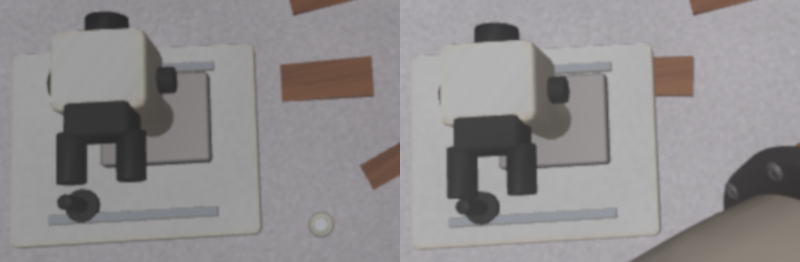

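The right half shows the shim under the corner at about (673,75) and the lamp standing level (plate slope 0.001 rad). The foot sits about 18 mm along the shim from its origin and 3 mm off its centre line, and the bystanders I can see have not moved. The arm is clear, so I hand in.

```bash
python3 -c "
from bench import ctrl;print(ctrl.close_job())"
```

```text
the job is handed in; nothing more can be done
None
```

I pushed the wedge under the short foot until the push reached 11.6 N, then backed the arm away and handed the job in; the lamp's base plate then measured level to about 0.001 rad, but the hand-in returned no verdict and I could not measure the foot's force on the wedge.

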